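# Lock a refill cartridge into the tablet counter

## Robot

A 6-joint arm with a two-finger parallel gripper is mounted at the origin on the work surface. World frame = base frame: x ahead of the robot, y to its left, z up, the work surface at z = 0. Lengths are in m, angles in rad, forces in N, time in s.
With the tool pointing down it reaches from about 0.35 to 0.725 m from the base axis. Payload 6 kg.
Tool frame: the origin (TCP) lies at the very end of the fingers, on their centre line; the grasp point (between the pads) lies 19 mm behind it (pinch_z is the distance from the TCP to the grasp point, in m); z points along the fingers, y is the line along which they close (so a half turn about z gives the same grasp; the last joint's range is limited). The gripper opens to 85 mm and grips with 20 to 120 N. Pads are 22 mm wide; open, the fingers measure 114 mm over their backs; the gripper's body (76 mm by 85 mm) begins 54 mm behind the grasp point. The pads swing forward as they close: fully open they stand 13 mm farther back than shut.
Start: joints at [1.659, 0.04, 0.085, 0, -1.615, -0.334], TCP at [0.146, 0.582, 0.231] pointing down, gripper open.
Joint ranges: [-2.56, 2.56], [-1.29, 2.01], [-1.08, 1.49], [-3.29, 1.98], [-2.81, -0.18], [-2.99, 2.99]. Speed limits (rad/s): [2.57, 2.57, 3.01, 3.14, 3.14, 3.14].

## Interface

Orientations are given as a rotation vector (axis times angle).
In Python, from rig import observe, snapshot, sign_off, pinch_z gives the robot as it stands.
- The arm moves only by the tool step_arm, never from a script. Its argument "rows" is a list of rows, each a list of 2 entries, a list of its own where there are three numbers: the shift along the world's x, y, z in units of 300 mm (1.0 is 300 mm), then the turn about the world's z in units of pi/2 rad (1.0 is pi/2 rad). A call has 1 to 20 rows; each row is the pose to reach, as a shift and turn from the pose commanded when the call began; what a row does not reach only later rows make up. A row lasts 1/8 s, in which the tool goes at most 62.5 mm and 10.7 degrees, less where a joint would pass 70% of its speed; a pose out of reach is approached as far as the arm can. A call with a number of a shift or a turn outside -1 to 1 is refused whole. A call with a gripper value outside its range is refused whole. "grip" is the closure, from -1 (fully open) to 1 (shut), set as the call begins (left out, the last holds). The fingers move at their own pace and stop on an object; "grip_force" is the grip in N (left out, the last holds). Time passes only in rows, so rows that repeat a pose let the fingers close. It gives the time, the measured TCP pose, the force, the opening and the grip force at its end, in the units of the state.
- observe(): the state, without advancing time (a new reading comes with each control period).
- snapshot(name): name is "side" or "top"; returns a dict with "img" (384x512x3 uint8, blue, green, red), "fx", "fy", "cx", "cy" (pixels), "extrinsics" (4x4, takes a point from camera to world coordinates). Camera axes: x right, y down, z forward; pixel columns grow to the right and rows downward; lengths in m; the calibration is good to about 2 mm. A picture is of the moment at which its call begins. There is no depth.
- sign_off(): hands the job in; it is judged then, once.
The state is a dict: "time": time; "joints": joint angles; "joint_velocities": joint speeds; "effort": joint torques, N m; "eef_pos": TCP position; "tcp_rot": TCP orientation; "ft_force": force on the tool from outside, world axes, zero at the start; "moment": the same for the moment, N m; "gripper_width": finger opening in m; "finger_force": force on a finger pad.
Only numpy, scipy, OpenCV 4.12 (cv2) and the standard library are available. Lean on these libraries where they do the work, as an engineer would, in place of code of your own. Each camera call takes 0.05 s, during which the arm holds its last target. There are 200 camera calls.

## Task

Load the orange-winged refill cartridge into the tablet counter: set it in the metal collar, feel with light pressure for where its three lugs drop through the slots (never force it down, 40 N at most), push it in against the spring and twist it clockwise fully home to the stop, so that it stays locked and the feed gate is open. Let go of it, and leave the green spare cartridge and the other things on the desk where they are.

Things in the scene. Friction and masses are not known exactly. Their poses are not given: they have to be found in the camera images.
- cartridge_mid (a point): Middle of the orange-winged cartridge (108 mm tall, 0.25 kg), on its axis, 54 mm above its lower end, z up. Amber drum radius 34 from 18 mm below to 26 above; white flange radius 42, 18 to 24 mm below; spigot radius 24.5 below that, coned to 18 over its last 8 mm. It hangs by its flange in one of two grey ring stands, lower end 4 mm above the table: lift it 40 mm straight up.
- cartridge_wing (a point): Centre of the orange cartridge's grip wing, on the axis 40 mm above its middle: an upright bar 60 mm long along x, 16 mm thick along y, 28 mm tall (14 above and below this point), flat drum top below it. Take it across its thickness.
- cartridge_lugs (a point): On the orange cartridge's axis at the undersides of its lugs, 44 mm below its middle, 10 mm above its lower end. Three lugs stick out of the spigot at 0, +120 and -120 degrees about z (0 is +x; red marks on the flange show them, the wide one at 0): 10 mm wide, out to radius 33 mm, 4 mm thick.
- port (a point): Centre of the collar's mouth, level with the collar's top, 100 mm above the table; z up, x and y the counter's. Aluminium collar: outer radius 46, bore radius 27, three slots 120 degrees apart in the rim, each about 10 degrees wider than a lug. The collar is clamped at any angle: one slot is anywhere within 46 degrees either way of this x axis; its angle is not given: feel or look for it.
- counter: Tablet counter, a fixed white box 200 x 220 x 66 mm carrying the collar at its centre; origin under its centre. Cartridge middle above port: 44 mm with lugs resting on the rim; sinks to 40 in the slots; can be twisted below 33 (30 is good); 28 at the bottom. Twist about 58 degrees clockwise seen from above to a hard stop. Let go: springs up to 33, locked; unlocked to 40.
- follower (a joint): Spring plate in the collar's bore, m pressed down: 0 free, 0.012 at the bottom. It meets the cartridge when its middle is 40 mm above port, and pushes back with 4 N, rising 0.5 N per mm. 0.007 when the cartridge is locked.
- cushion (a joint): The collar stands on a rubber cushion and gives when pressed: m sunk, 0 at rest, 9 N per mm. It shows the downward force on the rim or spring. Over 0.005 m (about 45 N) the collar counts as forced.
- gate (a joint): Feed gate turned by a lug during the twist: 0 closed, grows clockwise, rad; it stays where it is left. It starts to move after about 9 degrees of twist; about 0.8 at the stop. An orange flag outside the collar shows it.
- spare_mid (a point): Middle point of the green-winged spare cartridge, same shape as the orange one, in the other ring stand (grey rings, outer radius 50 mm, 34 mm tall, fixed). Leave alone.
- mug: Dark steel mug, 76 mm wide, 120 mm tall, loose; origin under its centre. Leave alone.
- syrup: Amber bottle, 52 mm wide, 110 mm tall, loose; origin under its centre. Leave alone.
- drops: Blue bottle, 44 mm wide, 90 mm tall, loose; origin under its centre. Leave alone.
- carton_red: Paper and red carton, 60 x 120 x 45 mm, loose; origin under its centre. Leave alone.
- carton_yellow: Yellow carton, 50 x 100 x 60 mm, loose; origin under its centre. Leave alone.

How it is judged:
By the outcome, as a careful person would: the job done as asked, in the order asked, and still so for the second after the job is handed in, with the robot touching nothing.
It also fails if it takes over 64 s, if anything falls off the work surface, if the arm or the gripper's body presses on something with over 40 N, if the wrist force passes 120 N, or if a joint passes its speed limit or range.

## Working session

There is one attempt and no reset: what is moved stays moved. The work goes in short steps, Python scripts to look and compute and a tool call to move; the robot and the scene stay as the last step left them, time stands still between calls to the robot, and variables do not carry over. Pictures are saved under pics/ and viewed, at most 10 in all, crops included, and the job is handed in when it is done.

Besides the shell and the picture viewer there is one more tool, called after ">>>" as name(argument=value, ...), one argument or row to a line, values as JSON. step_arm: Moves the arm, as the interface text tells. Its arguments: {"type":"object","properties":{"rows":{"type":"array"},"grip":{"type":"number"},"grip_force":{"type":"number"}},"required":["rows"]}

```bash
mkdir -p pics
cat > h.py <<'E'
import numpy as np, cv2
from rig import observe, snapshot, sign_off, pinch_z
def ray(s,u,v,z):
    E=np.array(s["extrinsics"]); d=E[:3,:3]@np.array([(u-s["cx"])/s["fx"],(v-s["cy"])/s["fy"],1]); o=E[:3,3]
    return o+d*(z-o[2])/d[2]
def proj(s,p):
    E=np.array(s["extrinsics"]); q=E[:3,:3].T@(np.array(p)-E[:3,3]); return s["fx"]*q[0]/q[2]+s["cx"], s["fy"]*q[1]/q[2]+s["cy"]
E
python3 - <<'E'
from h import *
import pickle
for n in("top","side"):
    s=snapshot(n); pickle.dump(s,open(n+"0.pkl","wb")); cv2.imwrite(f"pics/{n}0.png",cv2.resize(s["img"],None,fx=1.5,fy=1.5,interpolation=cv2.INTER_CUBIC)); print(n,s["fx"],np.round(s["extrinsics"],3).tolist())
o=observe(); print(o, pinch_z)
E
```

```text
top 425.1309926668896 [[-0.007, -0.998, 0.06, 0.496], [-1.0, 0.006, -0.018, 0.106], [0.017, -0.06, -0.998, 1.341], [0.0, 0.0, 0.0, 1.0]]
side 436.6808908121315 [[-0.956, -0.155, 0.248, 0.31], [-0.291, 0.457, -0.84, 1.047], [0.017, -0.876, -0.482, 0.635], [0.0, 0.0, 0.0, 1.0]]
{'time': 0.1, 'joints': array([ 1.65868602e+00,  4.07850561e-02,  8.39332453e-02, -4.16233339e-04,
       -1.61548835e+00, -3.33721986e-01]), 'joint_velocities': array([-0.00065094, -0.00154492,  0.0010497 ,  0.00240864, -0.00089144,
       -0.00114074]), 'effort': array([-5.05112825e-03, -3.69342899e+01,  3.48281908e+01,  6.95156649e+00,
       -4.54782115e-03,  3.21235646e-06]), 'eef_pos': array([0.14585837, 0.58170858, 0.2303707 ]), 'tcp_rot': array([ 3.11630922e+00, -3.84956597e-01, -1.31224330e-04]), 'ft_force': array([ 0.2310058 , -0.1136462 ,  0.24178078]), 'moment': array([ 0.00402904, -0.01881876, -0.02143572]), 'finger_force': 0.0, 'gripper_width': 0.08544430439245582} 0.0187
```

View pics/top0.png

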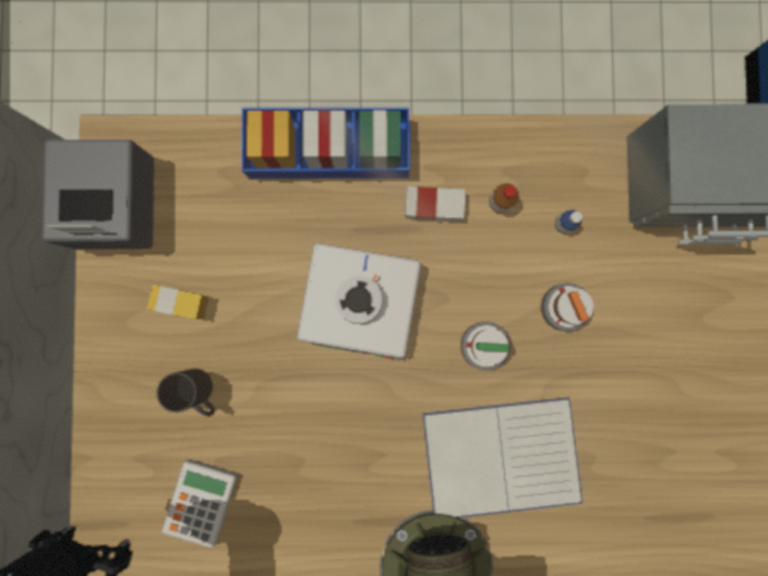

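View pics/side0.png

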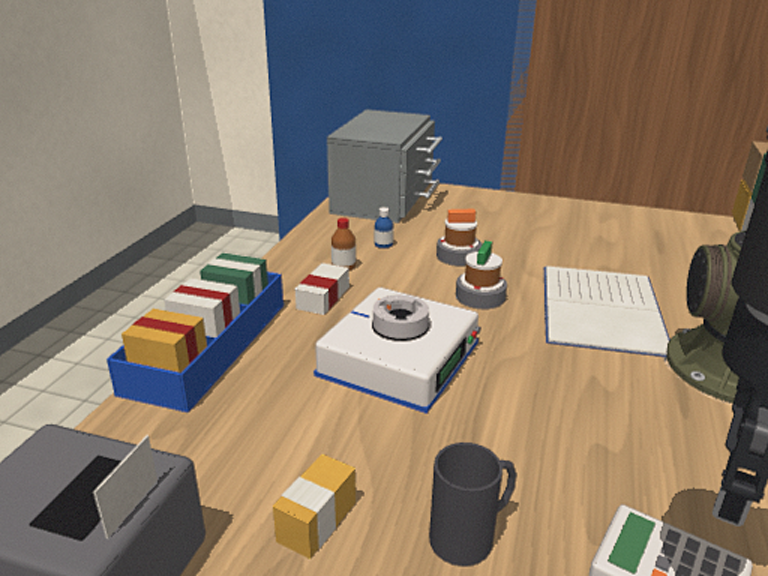

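The top view shows the collar at about (359,300) and the orange wing at (578,306), with the green one at (491,347), in 1.5x pixels. The dark notches in the collar are its slots. I'll enlarge both.

Run:
```python
from h import *
import pickle
s=pickle.load(open("top0.pkl","rb"));im=s["img"]
a=im[175:225,215:265]; b=im[180:230,355:405]
cv2.imwrite("pics/crop.png",np.hstack([cv2.resize(x,(400,400),interpolation=cv2.INTER_CUBIC) for x in(a,b)]))
```

```text
(no output)
```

View pics/crop.png

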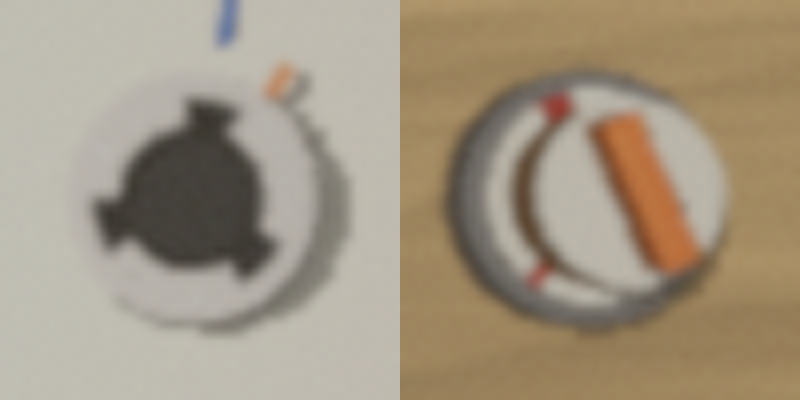

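Left crop: the bore centre is at (192,198), with slots at (212,108), (105,220) and (260,255). Right crop: the wing top's corners are (592,128), (640,112), (700,262) and (660,275), and the wide red mark is at (557,107).

Run:
```python
from h import *
import pickle
s=pickle.load(open("top0.pkl","rb"))
A=lambda x,y,z: ray(s,215+(x+.5)/8-.5,175+(y+.5)/8-.5,z)
B=lambda x,y,z: ray(s,355+(x-400+.5)/8-.5,180+(y+.5)/8-.5,z)
def ang(p,c): d=p-c; return np.degrees(np.arctan2(d[1],d[0])),np.hypot(*d[:2])*1e3
c=A(193,198,.1); print("port",c,"rim r",(A(318,198,.1)-A(68,198,.1))/2)
for q in((212,108),(105,220),(260,255)): print(ang(A(*q,.1),c))
w=np.mean([B(x,y,.112) for x,y in((592,128),(640,112),(700,262),(660,275))],0); print("wing",w, np.hypot(*w[:2]))
print("wing dir",ang(B(616,120,.112),B(680,268.5,.112)))
print("marks",ang(B(557,107,.040),w),ang(B(540,276,.040),w))
# counter axis: white box corners at z=.066 (1.5x pixels)
for q in((315,245),(420,262),(404,357),(299,338)): print(ray(s,q[0]/1.5,q[1]/1.5,.066))
# side check
t=pickle.load(open("side0.pkl","rb"))
for p in(c,w,A(212,108,.1)): print("side1.5",np.array(proj(t,p))*1.5)
from scipy.spatial.transform import Rotation as R
print(R.from_rotvec(observe()["tcp_rot"]).as_matrix().round(3).tolist())
```

```text
port [0.54853623 0.15375665 0.1       ] rim r [-0.00026741 -0.0455699   0.        ]
(np.float64(-12.095269831983117), np.float64(33.62220728649355))
(np.float64(103.72948697735907), np.float64(33.0239642034554))
(np.float64(-130.7055609217391), np.float64(32.110057637390454))
wing [ 0.5323815  -0.27314309  0.112     ] 0.598362105443268
wing dir (np.float64(22.1972029283721), np.float64(58.41423051137186))
marks (np.float64(18.711139452181804), np.float64(37.88679960038155)) (np.float64(145.21332593204934), np.float64(35.35535189663625))
[0.65887411 0.24099738 0.066     ]
[0.62358564 0.03037947 0.066     ]
[0.43382028 0.06398723 0.066     ]
[0.47297992 0.27260346 0.066     ]
side1.5 [399.92195081 307.41536162]
side1.5 [461.19301835 209.9615284 ]
side1.5 [381.94612308 302.20172258]
[[0.97, -0.243, -0.0], [-0.243, -0.97, -0.002], [0.0, 0.002, -1.0]]
```

Port is at about (0.548, 0.153), which agrees with the counter's corners, and the slots sit at about -13°. The cartridge is at (0.532, -0.273) with a yaw of about 22°. Approaching now.

>>> step_arm(
  rows=[
    [[0.913,-0.6,0.05],0.2],
    [[0.913,-0.6,0.05],0.2],
    [[0.913,-0.6,0.05],0.2],
    [[0.913,-0.6,0.05],0.2],
    [[0.913,-0.6,0.05],0.2],
    [[0.913,-0.6,0.05],0.2],
  ],
  grip=-1,
  grip_force=80,
)

```text
time: 0.85
eef_pos: [0.4222, 0.3997, 0.246]
tcp_rot: [3.139, 0.101, -0.0]
ft_force: [-0.7, -0.7, -0.2]
gripper_width: 0.0856
finger_force: 0.0
```

>>> step_arm(
  rows=[
    [[0.37,-1.0,0],0.2],
    [[0.37,-1.0,0],0.2],
    [[0.37,-1.0,0],0.2],
    [[0.37,-1.0,0],0.2],
    [[0.37,-1.0,0],0.2],
    [[0.37,-1.0,0],0.2],
  ],
)

```text
time: 1.6
eef_pos: [0.5313, 0.0992, 0.2459]
tcp_rot: [3.085, 0.591, -0.001]
ft_force: [-0.6, 1.4, -0.2]
gripper_width: 0.0855
finger_force: 0.0
```

>>> step_arm(
  rows=[
    [[0.0,-1.0,0],0],
    [[0.0,-1.0,0],0],
    [[0.0,-1.0,0],0],
    [[0.0,-1.0,0],0],
    [[0.0,-1.0,0],0],
    [[0.0,-1.0,0],0],
  ],
)

```text
time: 2.35
eef_pos: [0.5306, -0.1999, 0.2453]
tcp_rot: [-3.085, -0.592, 0.002]
ft_force: [0.9, 1.0, 0.0]
gripper_width: 0.0854
finger_force: 0.0
```

>>> step_arm(
  rows=[
    [[0.006,-0.244,0],0],
    [[0.006,-0.244,0],0],
    [[0.006,-0.244,-0.2],0],
    [[0.006,-0.244,-0.38],0],
    [[0.006,-0.244,-0.46],0],
    [[0.006,-0.244,-0.5],0],
    [[0.006,-0.244,-0.52],0],
    [[0.006,-0.244,-0.525],0],
  ],
)

```text
time: 3.35
eef_pos: [0.5334, -0.271, 0.0897]
tcp_rot: [3.083, 0.598, 0.002]
ft_force: [-0.3, 0.0, -0.1]
gripper_width: 0.0853
finger_force: 0.0
```

Run:
```python
from h import *
ims=[]
o=observe(); print(o["eef_pos"],o["tcp_rot"],o["joints"],o["ft_force"])
for n in("top","side"):
    s=snapshot(n); p=o["eef_pos"]; u,v=map(int,proj(s,[.532,-.273,.09])); print(n,u,v)
    ims.append(cv2.resize(s["img"][v-50:v+50,u-50:u+50],(400,400),interpolation=cv2.INTER_CUBIC))
cv2.imwrite("pics/g1.png",np.hstack(ims))
```

```text
[ 0.53335394 -0.27098877  0.08971605] [3.08342133e+00 5.97912415e-01 2.26297919e-03] [-1.35279882e-01  6.38458537e-02 -1.49067408e-01  2.38252333e-04
 -1.35628263e+00  2.08909553e+00] [-0.32619454  0.04221579 -0.0675269 ]
top 383 204
side 307 146
```

View pics/g1.png

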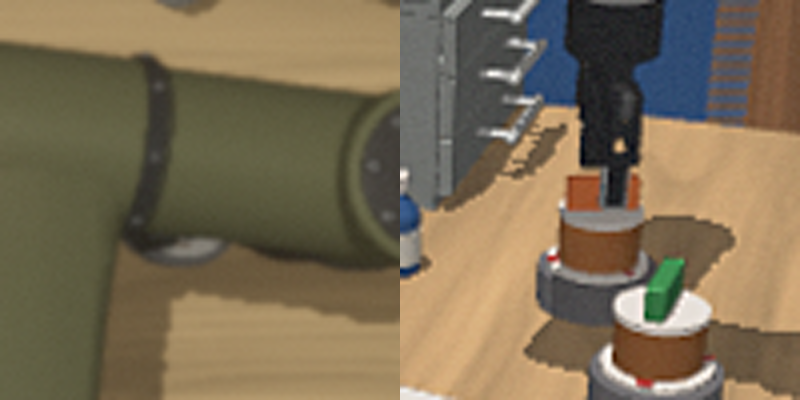

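The side crop shows the fingers straddling the orange wing, roughly centred. Closing now.

>>> step_arm(
  rows=[
    [[0,0,-0.004],0],
    [[0,0,-0.004],0],
    [[0,0,-0.004],0],
    [[0,0,-0.004],0],
    [[0,0,-0.004],0],
    [[0,0,-0.004],0],
  ],
  grip=1,
  grip_force=80,
)

```text
time: 4.2
eef_pos: [0.533, -0.2716, 0.088]
tcp_rot: [3.083, 0.597, 0.001]
ft_force: [1.7, -2.4, 1.8]
gripper_width: 0.0144
finger_force: 79.3
```

>>> step_arm(
  rows=[
    [[0,0,0.05],0],
    [[0,0,0.12],0],
    [[0,0,0.22],0],
    [[0,0,0.34],0],
    [[0,0,0.42],0],
    [[0,0,0.45],0],
    [[0,0,0.45],0],
  ],
)

```text
time: 5.08
eef_pos: [0.5326, -0.2709, 0.2221]
tcp_rot: [-3.083, -0.597, 0.0]
ft_force: [0.4, -0.3, -2.9]
gripper_width: 0.0147
finger_force: 79.1
```

>>> step_arm(
  rows=[
    [[0.01,0.1,0],-0.03],
    [[0.02,0.28,0],-0.08],
    [[0.03,0.46,0],-0.15],
    [[0.04,0.64,0],-0.22],
    [[0.045,0.8,0],-0.3],
    [[0.05,0.92,0],-0.37],
    [[0.05,1.0,0],-0.39],
    [[0.05,1.0,0],-0.39],
  ],
)

```text
time: 6.08
eef_pos: [0.5469, 0.0302, 0.2206]
tcp_rot: [3.12, -0.357, -0.005]
ft_force: [0.3, -1.2, -1.8]
gripper_width: 0.0146
finger_force: 79.0
```

>>> step_arm(
  rows=[
    [[0,0.1,0],0],
    [[0,0.24,0],0],
    [[0,0.35,0],0],
    [[0,0.4,0],0],
    [[0,0.415,0],0],
    [[0,0.415,0],0],
    [[0,0.415,0],0],
    [[0,0.415,0],0],
  ],
)

```text
time: 7.08
eef_pos: [0.5478, 0.1526, 0.2227]
tcp_rot: [-3.121, 0.362, -0.0]
ft_force: [0.6, -0.2, -2.2]
gripper_width: 0.0145
finger_force: 79.0
```

Run:
```python
from h import *
import pickle
o=observe(); print(o["eef_pos"],o["tcp_rot"],o["joints"],o["ft_force"],o["gripper_width"])
s=snapshot("side"); pickle.dump(s,open("side1.pkl","wb")); p=o["eef_pos"]; u,v=map(int,proj(s,[.548,.153,.14])); print(u,v)
cv2.imwrite("pics/p1.png",cv2.resize(s["img"][v-60:v+60,u-60:u+60],(600,600),interpolation=cv2.INTER_CUBIC))
print((np.array(proj(s,p))-[u-60,v-60])*5)
```

```text
[0.54777128 0.15259671 0.22274017] [-3.12064364e+00  3.61906718e-01 -4.18071727e-04] [ 6.24633518e-01 -4.41797540e-02 -1.49772574e-02  1.54747676e-04
 -1.59977964e+00  7.15255201e-01] [ 0.62099744 -0.21609223 -2.20526195] 0.014545425809632102
267 190
[307.55276808 144.09886257]
```

View pics/p1.png

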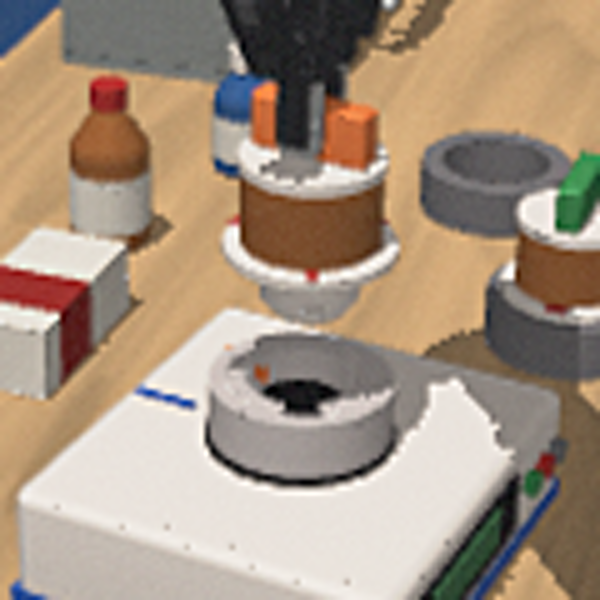

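The side view shows the cartridge held upright over the collar. In crop pixels the drum centre is at u≈313, the flange centre at 310 and the collar centre at 302, with a red mark at (313,275). I'll fit the axis and yaw from these.

Run:
```python
from h import *
import pickle
s=pickle.load(open("side1.pkl","rb"))
C=lambda p:(np.array(proj(s,p))-[207,130]+.5)*5-.5
def disc(c,z,r):
    a=np.linspace(0,2*np.pi,200); q=np.array([C([c[0]+r*np.cos(t),c[1]+r*np.sin(t),z]) for t in a]); return q.min(0).round(1),q.max(0).round(1)
t=[.5478,.1526]; m=.2227-.030
print("drumtop r34",disc(t,m+.026,.034)); print("flange top",disc(t,m-.018,.042)); print("collar top",disc([.5485,.1537],.1,.046)); print("spigot end",disc(t,m-.054,.018))
for y in(-17,-13,-9):
  print(y,[C([t[0]+.039*np.cos(np.radians(y+k)),t[1]+.039*np.sin(np.radians(y+k)),m-.018]).round(0) for k in(0,120,-120)])
print("px/mm x",C([t[0]-.01*.956,t[1]-.01*.29,m])-C([*t,m]))
```

```text
drumtop r34 (array([235.9, 124.7]), array([382.7, 185.3]))
flange top (array([217.7, 200.9]), array([395.4, 280.3]))
collar top (array([206.1, 331.2]), array([394.3, 425.7]))
spigot end (array([267. , 288.7]), array([341.8, 324.2]))
-17 [array([238., 218.]), array([302., 277.]), array([379., 224.])]
-13 [array([235., 220.]), array([308., 277.]), array([376., 222.])]
-9 [array([233., 222.]), array([314., 277.]), array([373., 220.])]
px/mm x [21.29194211  0.33382448]
```

>>> step_arm(
  rows=[
    [[0.005,0.003,-0.03],0],
    [[0.005,0.003,-0.08],0],
    [[0.005,0.003,-0.12],0],
    [[0.005,0.003,-0.14],0],
    [[0.005,0.003,-0.148],0],
    [[0.005,0.003,-0.148],0],
    [[0.005,0.003,-0.148],0],
  ],
)

```text
time: 8.0
eef_pos: [0.5494, 0.1543, 0.1788]
tcp_rot: [-3.12, 0.36, -0.001]
ft_force: [0.1, -0.3, -2.0]
gripper_width: 0.0145
finger_force: 79.0
```

>>> step_arm(
  rows=[
    [[0,0,-0.004],0],
    [[0,0,-0.008],0],
    [[0,0,-0.012],0],
    [[0,0,-0.016],0],
    [[0,0,-0.016],0],
    [[0,0,-0.016],0],
  ],
)

```text
time: 8.75
eef_pos: [0.5492, 0.1541, 0.1734]
tcp_rot: [3.121, -0.361, 0.0]
ft_force: [-0.4, -0.3, -2.3]
gripper_width: 0.0143
finger_force: 79.0
```

>>> step_arm(
  rows=[
    [[0,0,-0.004],0],
    [[0,0,-0.008],0],
    [[0,0,-0.008],0],
    [[0,0,-0.008],0],
  ],
)

```text
time: 9.25
eef_pos: [0.5492, 0.1541, 0.171]
tcp_rot: [3.121, -0.361, 0.0]
ft_force: [0.7, -0.0, -1.9]
gripper_width: 0.0145
finger_force: 79.0
```

>>> step_arm(
  rows=[
    [[0,0,-0.004],0],
    [[0,0,-0.008],0],
    [[0,0,-0.008],0],
    [[0,0,-0.008],0],
  ],
)

```text
time: 9.75
eef_pos: [0.5494, 0.1541, 0.1692]
tcp_rot: [-3.121, 0.36, -0.001]
ft_force: [-1.3, -0.4, 3.0]
gripper_width: 0.0145
finger_force: 79.4
```

>>> step_arm(
  rows=[
    [[0,0,-0.004],0],
    [[0,0,-0.008],0],
    [[0,0,-0.008],0],
    [[0,0,-0.008],0],
  ],
)

```text
time: 10.25
eef_pos: [0.5493, 0.1542, 0.1664]
tcp_rot: [-3.121, 0.361, -0.001]
ft_force: [-0.5, 0.0, 2.7]
gripper_width: 0.0145
finger_force: 79.6
```

The force stays soft at about 5 N through 3 mm, so this is the spring and the lugs are in the slots. Pushing down to about 30 mm above port.

>>> step_arm(
  rows=[
    [[0,0,-0.004],0],
    [[0,0,-0.009],0],
    [[0,0,-0.014],0],
    [[0,0,-0.019],0],
    [[0,0,-0.021],0],
    [[0,0,-0.021],0],
    [[0,0,-0.021],0],
  ],
)

```text
time: 11.12
eef_pos: [0.5494, 0.1541, 0.1604]
tcp_rot: [-3.121, 0.361, -0.001]
ft_force: [-0.4, 0.7, 6.0]
gripper_width: 0.0146
finger_force: 79.9
```

>>> step_arm(
  rows=[
    [[0,0,-0.006],0],
    [[0,0,-0.006],0],
    [[0,0,-0.006],-0.03],
    [[0,0,-0.006],-0.07],
    [[0,0,-0.006],-0.11],
    [[0,0,-0.006],-0.11],
    [[0,0,-0.006],-0.11],
  ],
)

```text
time: 12.0
eef_pos: [0.5497, 0.1542, 0.159]
tcp_rot: [-3.077, 0.629, -0.003]
ft_force: [-1.3, -1.2, 6.9]
gripper_width: 0.0148
finger_force: 80.3
```

Run:
```python
from h import *
o=observe(); print(o["eef_pos"],o["tcp_rot"],o["ft_force"],o["moment"],o["gripper_width"])
```

```text
[0.54968922 0.1541576  0.15902136] [-3.07748148e+00  6.28565662e-01 -2.66729926e-03] [-1.27007352 -1.22575461  6.91526963] [-0.01112296  0.14176523 -0.05431646] 0.014845923671391264
```

>>> step_arm(
  rows=[
    [[0,0,0],-0.05],
    [[0,0,0],-0.1],
    [[0,0,0],-0.15],
    [[0,0,0],-0.2],
    [[0,0,0],-0.25],
    [[0,0,0],-0.3],
    [[0,0,0],-0.35],
    [[0,0,0],-0.4],
    [[0,0,0],-0.4],
    [[0,0,0],-0.4],
  ],
)

```text
time: 13.25
eef_pos: [0.55, 0.1542, 0.1592]
tcp_rot: [-2.732, 1.548, -0.003]
ft_force: [0.9, 0.1, 7.2]
gripper_width: 0.0144
finger_force: 80.3
```

```bash
cat > st.py <<'E'
from h import *
o=observe(); r=o["tcp_rot"]; print(o["eef_pos"].round(4),"yaw",np.degrees(2*np.arctan2(-abs(r[1]),abs(r[0]))).round(2),o["ft_force"].round(1),o["moment"].round(2),o["gripper_width"])
E
python3 st.py
```

```text
[0.55   0.1542 0.1592] yaw -59.09 [0.9 0.1 7.2] [ 0.05 -0.28 -0.05] 0.014439074408573126
```

>>> step_arm(
  rows=[
    [[0,0,0],-0.03],
    [[0,0,0],-0.06],
    [[0,0,0],-0.09],
    [[0,0,0],-0.12],
    [[0,0,0],-0.12],
    [[0,0,0],-0.12],
  ],
)

```text
time: 14.0
eef_pos: [0.5495, 0.1532, 0.1591]
tcp_rot: [2.575, -1.798, 0.003]
ft_force: [-1.1, -2.7, 6.4]
gripper_width: 0.0148
finger_force: 80.5
```

```bash
python3 st.py
```

```text
[0.5495 0.1532 0.1591] yaw -69.86 [-1.1 -2.7  6.4] [-1.13  0.33  0.32] 0.014751934405843851
```

>>> step_arm(
  rows=[
    [[0,0,0],-0.015],
    [[0,0,0],-0.03],
    [[0,0,0],-0.03],
    [[0,0,0],-0.03],
  ],
)

```text
time: 14.5
eef_pos: [0.5494, 0.1532, 0.1591]
tcp_rot: [2.533, -1.856, 0.003]
ft_force: [-0.7, -4.1, 7.7]
gripper_width: 0.0145
finger_force: 82.7
```

```bash
python3 st.py
```

```text
[0.5494 0.1532 0.1591] yaw -72.46 [-0.7 -4.1  7.7] [-1.28  0.39  1.34] 0.014477827681182736
```

>>> step_arm(
  rows=[
    [[0,0,0],-0.015],
    [[0,0,0],-0.03],
    [[0,0,0],-0.03],
    [[0,0,0],-0.03],
  ],
)

```text
time: 15.0
eef_pos: [0.5494, 0.1533, 0.1591]
tcp_rot: [2.49, -1.913, 0.003]
ft_force: [-0.2, -3.7, 8.0]
gripper_width: 0.0146
finger_force: 94.0
```

```bash
python3 st.py
```

```text
[0.5494 0.1533 0.1591] yaw -75.06 [-0.2 -3.7  8. ] [-1.45  0.37  2.2 ] 0.014597474462421106
```

The torque is climbing steeply at a nearly constant angle, so this is the stop. I'll let the spring lift it to the lock, relax the twist a little, and open.

>>> step_arm(
  rows=[
    [[0,0,0.004],0],
    [[0,0,0.008],0],
    [[0,0,0.01],0],
    [[0,0,0.01],0.02],
    [[0,0,0.01],0.04],
    [[0,0,0.01],0.04],
    [[0,0,0.01],0.04],
  ],
)

```text
time: 15.88
eef_pos: [0.5491, 0.1535, 0.1602]
tcp_rot: [2.544, -1.84, -0.0]
ft_force: [2.4, -4.1, 0.1]
gripper_width: 0.0145
finger_force: 80.3
```

```bash
python3 st.py
```

```text
[0.5491 0.1535 0.1602] yaw -71.77 [ 2.4 -4.1  0.1] [-1.9  -0.99  1.07] 0.014485366053821875
```

>>> step_arm(
  rows=[
    [[0,0,0],0],
    [[0,0,0],0],
    [[0,0,0],0],
    [[0,0,0],0],
    [[0,0,0],0],
    [[0,0,0.03],0],
    [[0,0,0.12],0],
    [[0,0,0.25],0],
    [[0,0,0.4],0],
    [[0,0,0.4],0],
  ],
  grip=-1,
)

```text
time: 17.12
eef_pos: [0.5505, 0.1542, 0.2866]
tcp_rot: [-2.541, 1.836, -0.007]
ft_force: [0.5, 0.0, 0.3]
gripper_width: 0.0857
finger_force: 0.0
```

>>> step_arm(
  rows=[
    [[-0.2,-0.6,0.05],0],
    [[-0.2,-0.6,0.05],0],
    [[-0.2,-0.6,0.05],0],
    [[-0.2,-0.6,0.05],0],
    [[-0.2,-0.6,0.05],0],
  ],
)

```text
time: 17.75
eef_pos: [0.4891, -0.0259, 0.2959]
tcp_rot: [-2.546, 1.84, 0.0]
ft_force: [-0.1, 0.5, 0.1]
gripper_width: 0.0854
finger_force: 0.0
```

```bash
python3 st.py
python3 - <<'E'
from h import *
import pickle
ims=[]
for n in("top","side"):
    s=snapshot(n); pickle.dump(s,open(n+"2.pkl","wb")); u,v=map(int,proj(s,[.548,.153,.13])); print(n,u,v)
    k=35 if n=="top" else 50
    ims.append(cv2.resize(s["img"][v-k:v+k,u-k:u+k],(400,400),interpolation=cv2.INTER_CUBIC))
cv2.imwrite("pics/e1.png",np.hstack(ims))
E
```

```text
[ 0.4891 -0.0259  0.2959] yaw -71.73 [-0.1  0.5  0.1] [ 0.02 -0.01 -0.01] 0.08543483134247098
top 238 199
side 267 194
```

View pics/e1.png

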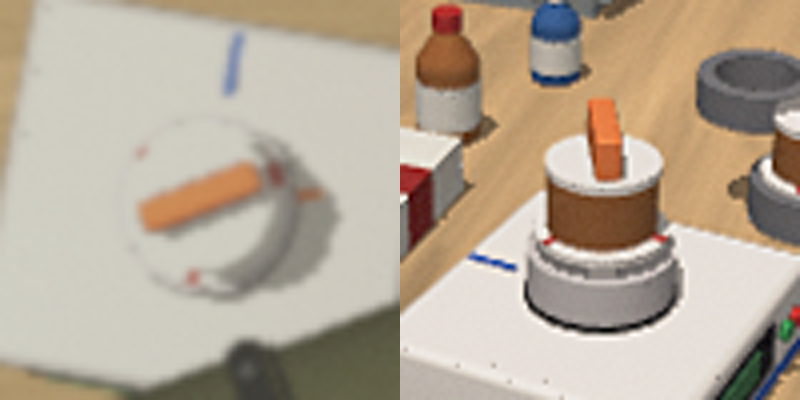

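The cartridge sits upright in the collar. In the top crop the wing runs (150,218) to (252,178), the marks are at (275,175), (193,277) and (140,153), and the flag has moved to (310,195). I'll check the angles and the height.

Run:
```python
from h import *
import pickle
s=pickle.load(open("top2.pkl","rb")); f=400/70
P=lambda x,y,z: ray(s,203+(x+.5)/f-.5,164+(y+.5)/f-.5,z)
ang=lambda p,c: (np.degrees(np.arctan2(p[1]-c[1],p[0]-c[0])),np.hypot(*(p-c)[:2]))
c=np.array([.5485,.1537,.1])
print("wing",ang(P(252,178,.187),P(150,218,.187)))
for q in((275,175),(193,277),(140,153)): print("mark",ang(P(*q,.115),c))
s0=pickle.load(open("top0.pkl","rb"))
for z in(.08,.1): print("flag before",ang(ray(s0,215+282/8,175+80/8,z),c),"after",ang(P(310,195,z),c))
t=pickle.load(open("side2.pkl","rb"))
for m in(.128,.133,.140):
  a=np.linspace(0,6.283,100)
  for nm,h,r in(("drumtop",m+.026,.034),("flange",m-.018,.042)):
    q=(np.array([proj(t,[c[0]+r*np.cos(x),c[1]+r*np.sin(x),h]) for x in a])-[217,144]+.5)*4-.5+[400,0]
    print(m,nm,q.min(0).round(0),q.max(0).round(0))
```

```text
wing (np.float64(-68.86650842830163), np.float64(0.05196774945698684))
mark (np.float64(-68.43059819598295), np.float64(0.03790582501066199))
mark (np.float64(170.42223377125632), np.float64(0.037806204303368084))
mark (np.float64(52.23655442223157), np.float64(0.04155361544390927))
flag before (np.float64(-37.89200522658759), np.float64(0.05482222978194733)) after (np.float64(-84.2754091670664), np.float64(0.05330166791156876))
flag before (np.float64(-39.06446448178959), np.float64(0.05376983832835491)) after (np.float64(-85.24560066983616), np.float64(0.053126515160290794))
0.128 drumtop [546. 141.] [660. 194.]
0.128 flange [531. 198.] [670. 266.]
0.133 drumtop [546. 134.] [660. 186.]
0.133 flange [532. 191.] [670. 259.]
0.14 drumtop [546. 124.] [660. 176.]
0.14 flange [532. 181.] [670. 249.]
```

The flag turned 46° (0.81 rad), and the drum's top edge at row 134 matches the locked height of 33 mm. The cartridge is locked at the stop, so I'm handing in.

```bash
python3 -c "
from rig import sign_off; print(sign_off())"
```

```text
the job is handed in; nothing more can be done
None
```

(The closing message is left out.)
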